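# Push the screw box home between wet-varnished guide strips

## Robot

A 6-joint arm with a two-finger parallel gripper is mounted at the origin on the work surface. World frame = base frame: x ahead of the robot, y to its left, z up, the work surface at z = 0. Lengths are in m, angles in rad, forces in N, time in s.
With the tool pointing down it reaches from about 0.25 to 0.725 m from the base axis. Payload 9.7 kg.
Tool frame: the origin (TCP) lies midway between the tips of the shut fingers; the grasp point (between the pads) lies 19 mm behind it; y points along the fingers, x is the direction in which the jaws open and shut, and the axes are right-handed (so a half turn about y gives the same grasp; the last joint's range is limited). The gripper opens to 85 mm and grips with 20 to 120 N. Pads are 22 mm wide; open, the fingers measure 114 mm over their backs; the gripper's body (76 mm by 85 mm) begins 54 mm behind the grasp point. The pads swing forward as they close: fully open they stand 13 mm farther back than shut.
Start: joints at [1.315, 0.087, 0.176, 1.66, 0, 1.571], TCP at [0.139, 0.532, 0.231] pointing down, gripper open.
Joint ranges: [-3.13, 3.13], [-0.85, 1.81], [-1.15, 1.24], [-2.2, 2.28], [-1.44, 1.52], [-3.14, 3.14]. Speed limits (rad/s): [2.22, 2.22, 2.57, 3.14, 3.14, 3.14].

## Interface

Orientations are given as a unit quaternion [x, y, z, w].
In Python, from station import status, optics, ticket gives the robot as it stands.
- The arm moves only by the shell command python3 -m pendant 'ROWS' [FORCE]. ROWS is JSON, one flat list of numbers, 7 for each row, row after row: the turn, a rotation vector about the world's x, y, z in degrees, then the shift along the world's x, y, z in m, then the opening, from 0 (shut) to 1 (fully open). In form: [rx, ry, rz, x, y, z, claw, rx, ry, rz, x, y, z, claw, ...]. A call has 1 to 20 rows; each row is the pose to reach, as a shift and turn from the pose commanded when the call began; what a row does not reach only later rows make up. A row lasts 1/10 s, in which the tool goes at most 50 mm and 8.59 degrees, less where a joint would pass 70% of its speed; a pose out of reach is approached as far as the arm can. A call with a gripper value outside its range is refused whole. The fingers move at their own pace and stop on an object; FORCE is the grip in N (left out, the last holds). Time passes only in rows, so rows that repeat a pose let the fingers close. It gives the time, the measured TCP pose, the force and the opening at its end, in the units of the state.
- status.observe(): the state, without advancing time (a new reading comes with each control period).
- optics.get_image(name): name is "side" or "top"; returns a dict with "image" (420x560x3 uint8, red, green, blue), "fx", "fy", "cx", "cy" (pixels), "k1" (the pictures are not rectified: a ray, as slopes to the right and down, at radius r is drawn at 1 + k1 r^2 times it, then the intrinsics apply), "world_from_camera" (4x4, takes a point from camera to world coordinates). Camera axes: x right, y down, z forward; pixel columns grow to the right and rows downward; lengths in m; the calibration is good to about 2 mm. A picture is of the moment at which its call begins. There is no depth.
- ticket.sign_off(): hands the job in, once; it reports no verdict.
The state is a dict: "time": time; "joints": joint angles; "qd": joint speeds; "joint_torque": joint torques, N m; "tool_pos": TCP position; "tool_rot": TCP orientation; "contact_force": force on the tool from outside, world axes, zero at the start; "torque": the same for the moment, N m; "gripper_width": opening from 0.0 (shut) to 1.0 (fully open).
Only numpy, scipy, OpenCV 4.12 (cv2) and the standard library are available. Lean on these libraries where they do the work, as an engineer would, in place of code of your own. Each camera call takes 0.05 s, during which the arm holds its last target.

## Task

Push the red screw box along the lane in front of it until it stands squarely home against the grey end block. The yellow guide strips have just been varnished and are still wet: neither the box nor the robot may touch them. Only push the box, never lift or tip it, and leave the blue box and everything else on the bench where it is.

Things in the scene. Friction and masses are not known exactly. Their poses are not given: they have to be found in the camera images.
- rack: fixed plywood docking board 360 x 380 mm (all sizes here in mm), top 12 above the bench. Origin at bench level, midway on the line of the lane mouths; x runs along the lanes to the end block, y left, z up. It spans x -160 to 200. Two lanes centred at y +100 and -100, 116 wide between strips, x 0 to 170. Grey end block: near face x = 170, top 46 above the bench. Bare apron in front of the mouths (x below 0)
- strips: the four yellow guide strips, fixed on the docking board, same origin and axes as the board. Each runs x 0 to 170, 12 wide, from 12 to 28 above the bench; centred at y = 36, 164, -36 and -164. Must not be touched
- left_home (a point): on the board's top (12 above the bench), in the lane at the board's +y: where the origin of a box lies when it is home against the end block and central in the lane. Axes as the board's
- right_home (a point): the same point of the lane at the board's -y. Axes as the board's
- red_box: closed small-parts box, red plastic with a black seam and a grey top showing metal parts, flat-sided, 100 long (its x) x 92 wide (its y) x 60 high, 0.28 to 0.56 kg with unknown contents; origin at the centre of its underside, z up. Too wide to grasp; pushing it takes 2 to 8 N. Starts on the apron before either lane, 20 to 45 short of it, up to 0.2 rad askew and 19 off centre
- blue_box: closed small-parts box, blue plastic, otherwise like the red one, flat-sided, 100 long (its x) x 92 wide (its y) x 60 high, 0.28 to 0.56 kg with unknown contents; origin at the centre of its underside, z up. Stands in front of the other lane; leave it alone
- tin: small metal tin, 36 diameter x 45 high, standing on the docking board between the lanes, origin at the underside's centre; leave alone
- glue: glue bottle, 54 diameter x 160 high, upright on the bench left of the board, origin at its underside's centre; leave alone
- offcut: pale wooden offcut 100 x 45 x 38 high, left of the board, origin at its underside's centre; leave alone
- mug: white mug, 80 diameter x 90 high, left of the board at the far side, origin at its underside's centre; leave alone
- screwdriver: screwdriver lying on the bench right of the board; leave alone
- hammer: hammer lying on the bench right of the board; leave alone
- tape: yellow and black tape measure 70 x 40 x 65 high, on the left near the robot, origin at its underside's centre; leave alone

How it is judged:
At the end, for the whole second after the job is handed in: The red box rests flat on the board inside a lane, its centre within 6 mm of fully home along the lane and within 12.5 mm of the lane's centre line, turned less than 0.1 rad from the lane, at rest (((x of red_box in the frame of left_home between -0.006 and 0.004 m and y of red_box in the frame of left_home between -0.0125 and 0.0125 m) or (x of red_box in the frame of right_home between -0.006 and 0.004 m and y of red_box in the frame of right_home between -0.0125 and 0.0125 m)) and angle between the x axis of red_box and the x axis of rack, either way round below 0.1 rad and height (world z) of red_box between 0.008 and 0.016 m and angle between red_box's own z axis and vertical below 0.06 rad and linear speed of red_box below 0.01 m/s); the robot touches nothing.
It fails at once if a yellow guide strip was touched (contact force between anything else and strips above 0.3 N).
It fails at once if the red box was lifted off the board or tipped (height (world z) of red_box above 0.022 m or angle between red_box's own z axis and vertical above 0.15 rad).
It fails at once if the blue box was moved (over 10 mm) (distance of blue_box from where it was at the start of the episode above 0.01 m).
It fails at once if another thing on the bench was moved (over 20 mm) (distance of any of tin, glue, offcut, mug, screwdriver, hammer, tape from where it was at the start of the episode above 0.02 m).
It also fails if it takes over 72 s, if anything falls off the work surface, if the arm or the gripper's body presses on something with over 40 N, if the wrist force passes 120 N, or if a joint passes its speed limit or range.

## Working session

There is one attempt and no reset: what is moved stays moved. The work goes in short steps, Python scripts to look and compute and a shell command to move; the robot and the scene stay as the last step left them, time stands still between calls to the robot, and variables do not carry over. Pictures are saved under pics/ and viewed, and the job is handed in when it is done.

```bash
ls; mkdir -p pics; python3 - <<'E'
from station import status, optics
import cv2
s=status.observe(); print(s)
for n in("top","side"):
    d=optics.get_image(n); cv2.imwrite(f"pics/{n}0.png",d["image"][:,:,::-1]); print({k:v for k,v in d.items() if k!="image"})
E
```

```text
pics
{'time': 0.0, 'joints': array([ 1.31498383e+00,  8.74509540e-02,  1.75130313e-01,  1.65980403e+00,
       -1.67226767e-05,  1.57082528e+00]), 'qd': array([-9.94963037e-05, -2.72275390e-04,  1.95296043e-03, -6.61859763e-04,
        2.06251633e-04, -6.26170873e-04]), 'joint_torque': array([-2.16077278e-03, -5.20399475e+01,  4.64790487e+01,  1.67140405e-02,
       -2.18649216e-04,  6.56301978e-06]), 'tool_pos': array([0.13911301, 0.5318753 , 0.23058613]), 'tool_rot': array([ 0.55999229,  0.43176037, -0.4324966 , -0.55940889]), 'contact_force': array([-0.08795027,  0.3704976 , -0.67960841]), 'torque': array([ 0.01989377, -0.00439846, -0.00379984]), 'gripper_width': 0.9996627679483954}
{'fx': 493.54010438208445, 'fy': 493.54010438208445, 'cx': 281.62799743543303, 'cy': 207.77383502198117, 'k1': 0.00740831741780436, 'world_from_camera': array([[-0.02760791, -0.99162854,  0.12613741,  0.29904179],
       [-0.99949882,  0.02933921,  0.01188803, -0.01718897],
       [-0.01548928, -0.12574599, -0.99194154,  1.62892337],
       [ 0.        ,  0.        ,  0.        ,  1.        ]])}
{'fx': 426.00067029626274, 'fy': 426.00067029626274, 'cx': 275.80161687326574, 'cy': 205.9341587308905, 'k1': -0.10640019699338034, 'world_from_camera': array([[-9.98912896e-01, -3.15801287e-02,  3.42888004e-02,
         4.57572982e-01],
       [-4.66131717e-02,  6.68975445e-01, -7.41821452e-01,
         8.33150434e-01],
       [ 4.88451445e-04, -7.42613324e-01, -6.69720249e-01,
         7.96884708e-01],
       [ 0.00000000e+00,  0.00000000e+00,  0.00000000e+00,
         1.00000000e+00]])}
```

View pics/top0.png

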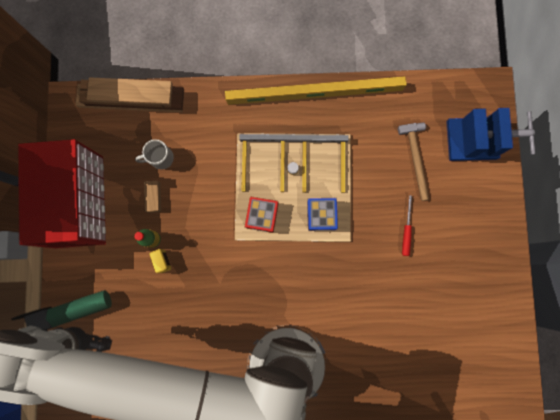

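View pics/side0.png

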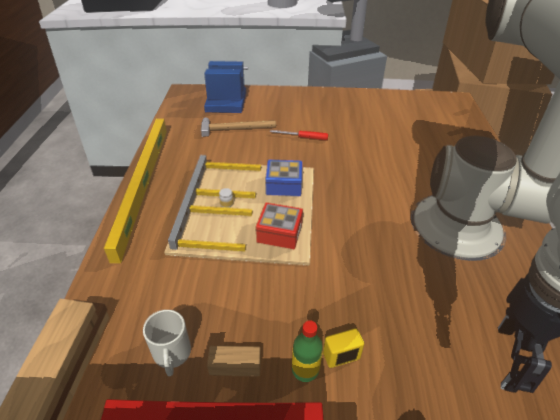

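The top view (up = +x, left = +y) shows the board at about (236–351, 133–241) and the red box at (262, 214) before the left lane. The blue box is at (322, 213) and the tin at (293, 169). Next I'll crop and measure.

```bash
cat > h.py <<'E'
import numpy as np, cv2
from station import status, optics
def K(d): return np.array([[d["fx"],0,d["cx"]],[0,d["fy"],d["cy"]],[0,0,1]])
def dist(d): return np.array([d["k1"],0,0,0,0.])
def p2w(d,uv,z):
    n=cv2.undistortPoints(np.float64(uv).reshape(-1,1,2),K(d),dist(d)).reshape(-1,2)
    T=d["world_from_camera"]; r=np.c_[n,np.ones(len(n))]@T[:3,:3].T
    o=T[:3,3]; return o+r*((z-o[2])/r[:,2])[:,None]
def w2p(d,P):
    T=np.linalg.inv(d["world_from_camera"])
    return cv2.projectPoints(np.float64(P).reshape(-1,1,3),cv2.Rodrigues(T[:3,:3])[0],T[:3,3],K(d),dist(d))[0].reshape(-1,2)
def crop(d,x0,y0,x1,y1,f,name):
    cv2.imwrite(name,cv2.resize(np.ascontiguousarray(d["image"][y0:y1,x0:x1,::-1]),None,fx=f,fy=f,interpolation=cv2.INTER_CUBIC))
E
python3 - <<'E'
from h import *
d=optics.get_image("top"); crop(d,225,125,360,250,5,"pics/topc.png")
d2=optics.get_image("side"); crop(d2,165,145,325,270,5,"pics/sidec.png")
for n,d in(("top",d),("side",d2)):
    hsv=cv2.cvtColor(d["image"],cv2.COLOR_RGB2HSV).astype(int); H,S,V=hsv[...,0],hsv[...,1],hsv[...,2]
    m=((H>20)&(H<32)&(S>170)&(V>90)).astype(np.uint8)
    k,l,st,c=cv2.connectedComponentsWithStats(m)
    for i in range(1,k):
        if st[i,4]>40:
            ys,xs=np.where(l==i); q=np.c_[xs,ys]
            w=p2w(d,q,0.028 if n=="top" else .024)[:,:2]; r=cv2.minAreaRect(w.astype(np.float32)*1000)
            print(n,"yellow",st[i],r)
    m=(((H<6)|(H>174))&(S>150)&(V>60)).astype(np.uint8)
    k,l,st,c=cv2.connectedComponentsWithStats(m)
    for i in range(1,k):
        if st[i,4]>40:
            ys,xs=np.where(l==i)
            w=p2w(d,np.c_[xs,ys],.072)[:,:2]; print(n,"red",st[i],cv2.minAreaRect(w.astype(np.float32)*1000))
E
```

```text
top yellow [ 225   77  181   23 1459] ((904.4805908203125, -121.2783203125), (32.62330627441406, 606.8272705078125), 2.895615816116333)
top yellow [242 142   4  49 123] ((646.139404296875, 123.80280303955078), (8.045310974121094, 161.87808227539062), 87.57714080810547)
top yellow [281 142   3  49 112] ((642.2041015625, -3.0926551818847656), (6.6029486656188965, 161.6547088623047), 88.39794158935547)
top yellow [303 142   3  49 135] ((639.9524536132812, -75.74827575683594), (6.640987873077393, 161.54026794433594), 88.10897827148438)
top yellow [341 142   4  50 152] ((634.3748779296875, -202.5517578125), (9.93593978881836, 164.7190704345703), 87.56611633300781)
top yellow [151 249  19  24 173] ((340.3046569824219, 406.48382568359375), (74.52578735351562, 44.541526794433594), 25.176908493041992)
top red [  18  139   88  108 6053] ((566.3982543945312, 708.3148193359375), (352.2718811035156, 269.71539306640625), 3.4123315811157227)
top red [245 197  33  35 247] ((478.9943542480469, 67.06890869140625), (92.12899017333984, 99.70063781738281), 79.09159088134766)
top red [402 225  10  31 255]
[... 1145 characters left out ...]
 67.99513244628906), 19.55457878112793)
side yellow [292 354  30  24 385] ((417.1014404296875, 435.79388427734375), (46.548828125, 57.29563522338867), 87.81639099121094)
side red [299 131  29   9 193] ((394.45050048828125, -308.27191162109375), (38.5908317565918, 91.9923095703125), 80.02842712402344)
side red [257 203  45  46 824] ((485.07049560546875, 95.74784088134766), (137.60935974121094, 103.53173065185547), 79.199951171875)
side red [303 320  14  17 196] ((412.702880859375, 380.62939453125), (25.451663970947266, 36.13848876953125), 0.13210363686084747)
side red [ 101  399  223   21 3989] ((579.2410888671875, 550.4241333007812), (374.108154296875, 35.716392517089844), 3.740877628326416)
```

View pics/topc.png

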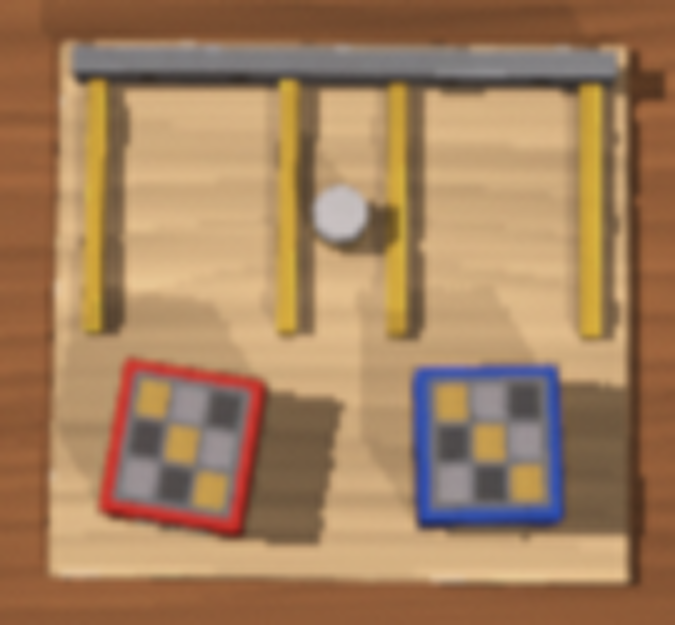

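View pics/sidec.png

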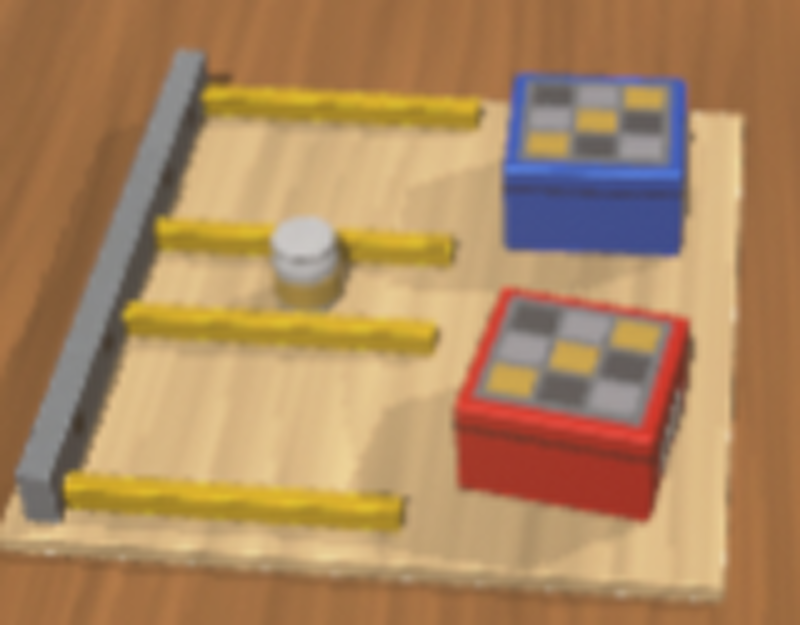

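Measured: rack yaw ≈ -2.1°, origin ≈ (0.556, -0.036). The red box is at ≈ (0.479, 0.067) with yaw -10.9°, so it is central on the left lane and about 9° askew. I'll overlay the models in both views to check this and work out the tool turn.

```bash
cat >> h.py <<'E'
RO=np.array([.5558,-.0362]); RY=np.deg2rad(-2.12)
def R2(a): return np.array([[np.cos(a),-np.sin(a)],[np.sin(a),np.cos(a)]])
def r2w(p): return RO+np.float64(p)@R2(RY).T
def w2r(p): return (np.float64(p)-RO)@R2(RY)
def rect(c,a,lx,ly): return np.float64(c)+np.array([[-1,-1],[1,-1],[1,1],[-1,1]])*[lx/2,ly/2]@R2(a).T
def overlay(d,red,name,box,f=5):
    x0,y0,x1,y1=box
    im=cv2.resize(np.ascontiguousarray(d["image"][y0:y1,x0:x1,::-1]),None,fx=f,fy=f,interpolation=cv2.INTER_CUBIC)
    P=[]
    for y in(.036,.164,-.036,-.164): P.append((r2w(rect([.085,y],0,.17,.012)),.028))
    P.append((r2w(rect([.02,0],0,.36,.38)),.012))
    if red is not None: P+= [(rect(red[:2],red[2],.1,.092),.072),(rect(red[:2],red[2],.1,.092),.012)]
    for p,z in P:
        uv=(w2p(d,np.c_[p,np.full(4,z)])-[x0,y0]+.5)*f
        cv2.polylines(im,[uv.round().astype(np.int32)],True,(255,255,0),1)
    cv2.imwrite(name,im)
def redtop(d,z=.072):
    hsv=cv2.cvtColor(d["image"],cv2.COLOR_RGB2HSV).astype(int); H,S,V=hsv[...,0],hsv[...,1],hsv[...,2]
    m=(((H<6)|(H>174))&(S>150)&(V>60)).astype(np.uint8); m[:,:225]=0; m[:,352:]=0
    ys,xs=np.where(m); w=p2w(d,np.c_[xs,ys],z)[:,:2]
    return cv2.minAreaRect(w.astype(np.float32)*1000)
E
python3 - <<'E'
from h import *
from scipy.spatial.transform import Rotation as R
red=(.479,.0671,np.deg2rad(-10.9))
overlay(optics.get_image("top"),red,"pics/ov1.png",(225,125,360,250))
overlay(optics.get_image("side"),red,"pics/ov2.png",(165,145,325,270))
print(w2r(red[:2]))
M=R.from_quat(status.observe()["tool_rot"]).as_matrix(); print(M)
a=np.degrees(np.arctan2(M[1,0],M[0,0])); print("jaw yaw",a,"want",np.degrees(RY)+90, "or", np.degrees(RY)-90)
print("behind",r2w([-.170,.1]),"home push",r2w([.06,.1]))
E
```

```text
[-0.08056876  0.10038827]
[[ 2.52966655e-01 -1.14064457e-04 -9.67474991e-01]
 [ 9.67474879e-01 -4.65714415e-04  2.52966681e-01]
 [-4.79421557e-04 -9.99999885e-01 -7.45572060e-06]]
jaw yaw 75.34686502837522 want 87.88 or -92.12
behind [0.38961561 0.07002029] home push [0.61945819 0.061512  ]
```

View pics/ov1.png

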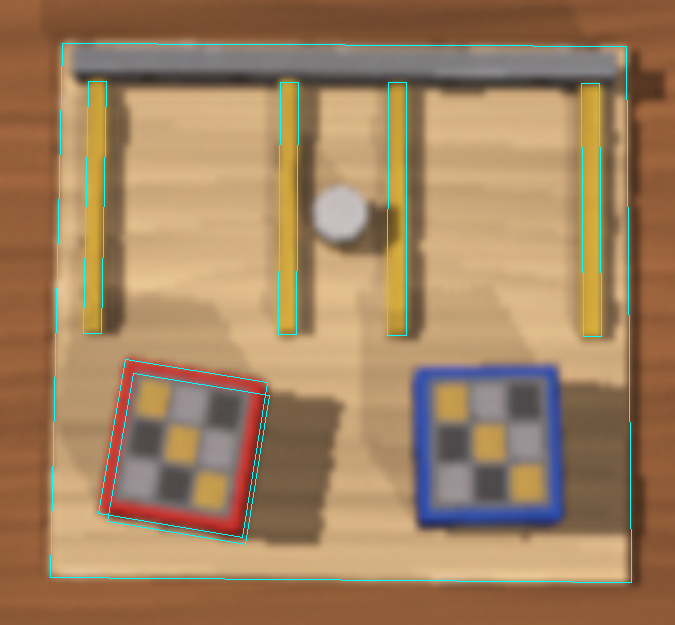

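View pics/ov2.png

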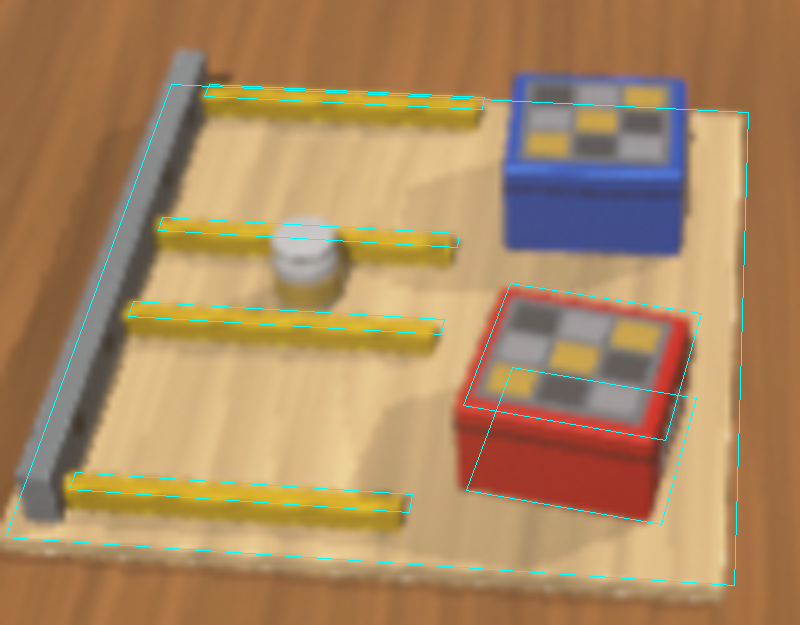

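The model outlines fit both views within about 1 px. Now I'll move high to a point behind the box, with the jaw axis across the lane (turn of +12.5° about z) and the fingers half open.

```bash
python3 -m pendant '[0,0,2,0.02,-0.04,0,0.5, 0,0,4,0.04,-0.08,0,0.5, 0,0,6,0.06,-0.12,0,0.5, 0,0,8,0.08,-0.16,0,0.5, 0,0,10,0.10,-0.20,0,0.5, 0,0,12.5,0.12,-0.24,0,0.5, 0,0,12.5,0.14,-0.28,0,0.5, 0,0,12.5,0.16,-0.32,0,0.5, 0,0,12.5,0.18,-0.355,0,0.5, 0,0,12.5,0.20,-0.39,0,0.5, 0,0,12.5,0.22,-0.425,0,0.5, 0,0,12.5,0.24,-0.462,0,0.5, 0,0,12.5,0.24,-0.462,0,0.5, 0,0,12.5,0.24,-0.462,0,0.5, 0,0,12.5,0.24,-0.462,0,0.5]'
python3 - <<'E'
from h import *
from scipy.spatial.transform import Rotation as R
s=status.observe(); M=R.from_quat(s["tool_rot"]).as_matrix(); print(np.degrees(np.arctan2(M[1,0],M[0,0])),w2r(s["tool_pos"][:2]),s["joints"],s["contact_force"])
E
```

```text
time: 1.8
tool_pos: [0.3789, 0.0706, 0.2313]
tool_rot: [-0.509, -0.491, 0.491, 0.509]
contact_force: [-0.8, 0.1, 0.6]
gripper_width: 0.496
87.8664237659446 [-0.18074816  0.10016817] [ 1.84058234e-01 -3.02179573e-01 -1.78996174e-01  1.69400434e+00
  1.77500817e-04  2.21296157e-01] [-0.84462901  0.12213277  0.64661622]
```

```bash
python3 -m pendant '[0,0,0,0,0,-0.04,0.5, 0,0,0,0,0,-0.08,0.5, 0,0,0,0,0,-0.12,0.5, 0,0,0,0,0,-0.15,0.5, 0,0,0,0,0,-0.175,0.5, 0,0,0,0,0,-0.19,0.5, 0,0,0,0,0,-0.2,0.5, 0,0,0,0,0,-0.2,0.5, 0,0,0,0,0,-0.2,0.5]'
python3 - <<'E'
from h import *
d=optics.get_image("side"); crop(d,165,145,345,280,4,"pics/s2.png")
d=optics.get_image("top"); crop(d,225,125,360,270,4,"pics/t2.png"); print(redtop(d))
E
```

```text
time: 2.7
tool_pos: [0.3794, 0.0707, 0.032]
tool_rot: [0.509, 0.491, -0.491, -0.509]
contact_force: [-1.0, 0.4, -1.0]
gripper_width: 0.505
((494.7006530761719, 63.586456298828125), (91.8713150024414, 68.21470642089844), 78.34528350830078)
```

View pics/s2.png

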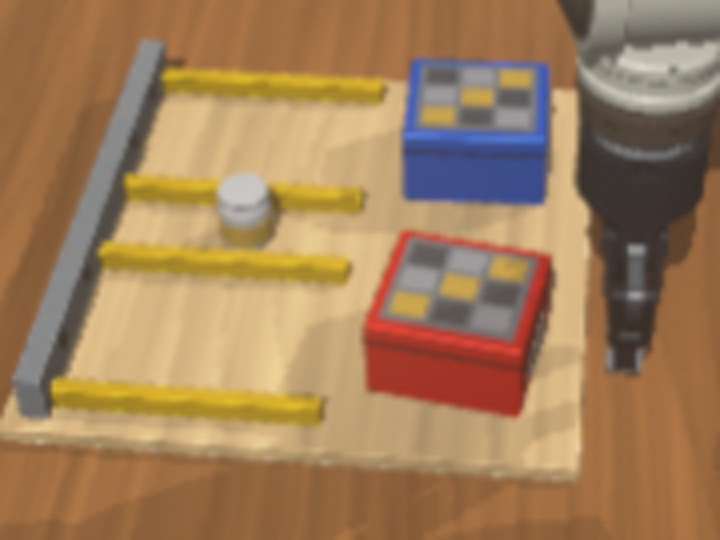

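View pics/t2.png

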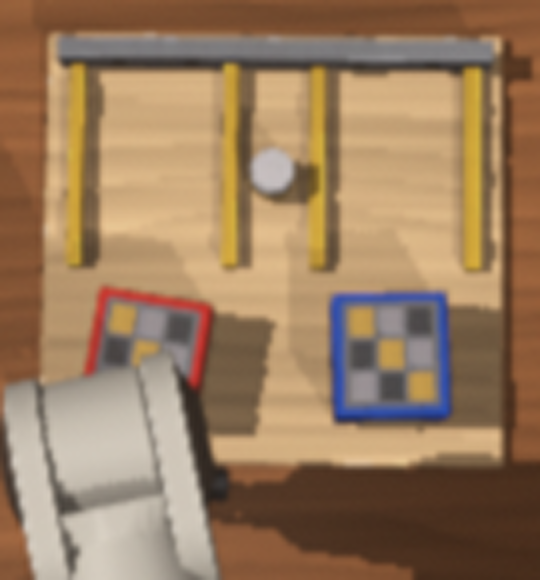

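The arm stands clear behind the box with its fingertips low. I'll push about 57 mm to square the box on the apron, before it reaches the lane mouth.

```bash
python3 -m pendant '[0,0,0,0.008,0,0,0.5, 0,0,0,0.016,-0.001,0,0.5, 0,0,0,0.024,-0.001,0,0.5, 0,0,0,0.028,-0.001,0,0.5, 0,0,0,0.031,-0.001,0,0.5, 0,0,0,0.034,-0.001,0,0.5, 0,0,0,0.037,-0.001,0,0.5, 0,0,0,0.040,-0.001,0,0.5, 0,0,0,0.043,-0.002,0,0.5, 0,0,0,0.046,-0.002,0,0.5, 0,0,0,0.049,-0.002,0,0.5, 0,0,0,0.052,-0.002,0,0.5, 0,0,0,0.055,-0.002,0,0.5, 0,0,0,0.055,-0.002,0,0.5]'
cat >> h.py <<'E'
def fit(tag,x0=None,rows=True):
    """pose of the red box by matching red+top silhouette in the side view and front edges in top"""
    from scipy.optimize import minimize
    D={n:optics.get_image(n) for n in("side","top")}
    crop(D["side"],165,145,345,280,4,f"pics/s{tag}.png"); crop(D["top"],225,125,360,270,4,f"pics/t{tag}.png")
    return D
E
python3 - <<'E'
from h import *
D=fit(3); print(redtop(D["top"])); s=status.observe(); print(w2r(s["tool_pos"][:2]),s["contact_force"])
E
```

```text
time: 4.2
tool_pos: [0.434, 0.0679, 0.0312]
tool_rot: [-0.509, -0.49, 0.491, 0.509]
contact_force: [-2.0, -2.8, 2.3]
gripper_width: 0.501
((541.1849365234375, 66.63701629638672), (87.8552017211914, 12.081488609313965), 77.70484924316406)
[-0.12555589  0.0995605 ] [-2.22725339 -2.09696365  1.59311487]
```

View pics/s3.png

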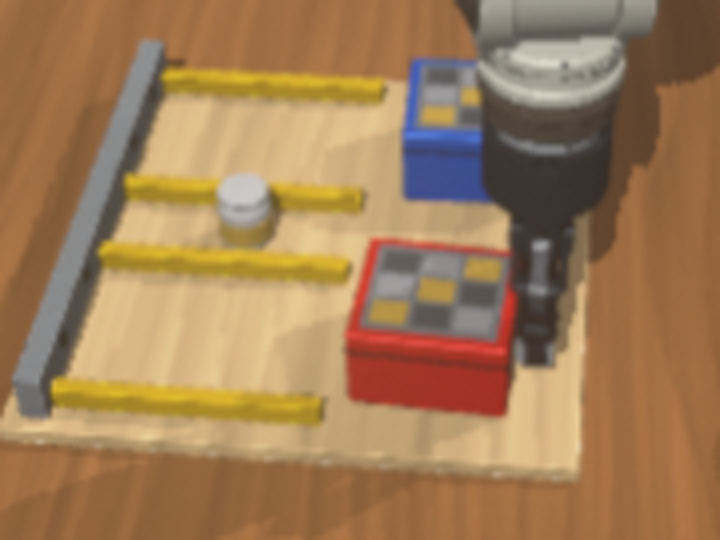

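View pics/t3.png

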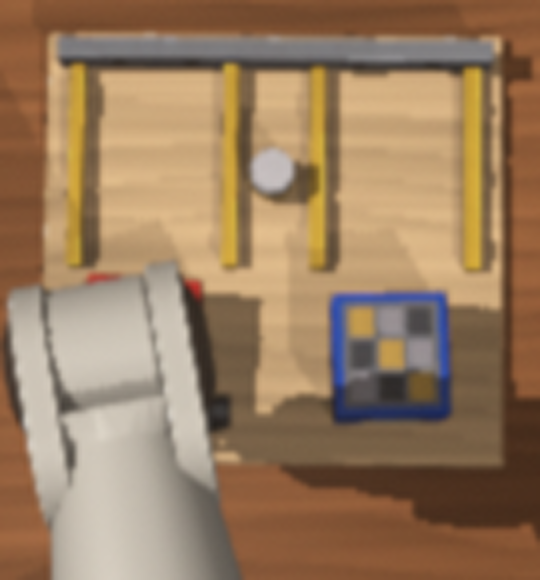

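The box is nearly square now; the side view shows its near bottom edge from (350, 400) to (505, 411). I'll overlay the flush pose to measure it.

```bash
python3 - <<'E'
from h import *
d=optics.get_image("side")
c=r2w([-.0645,.100])
overlay(d,(c[0],c[1],RY),"pics/ov3.png",(225,180,325,265),8)
d=optics.get_image("top")
overlay(d,(c[0],c[1],RY),"pics/ov3t.png",(230,170,300,230),8)
E
```

```text
(no output)
```

View pics/ov3.png

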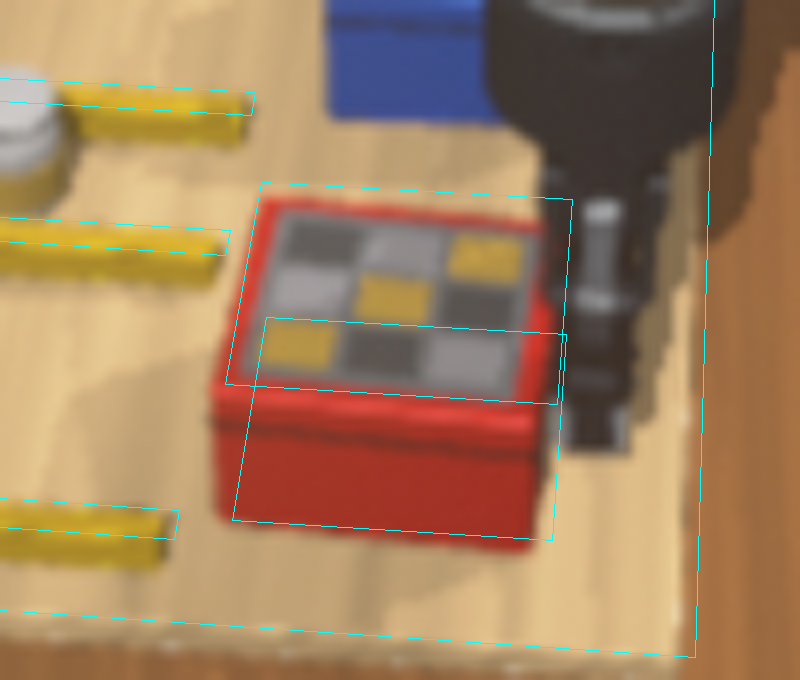

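View pics/ov3t.png

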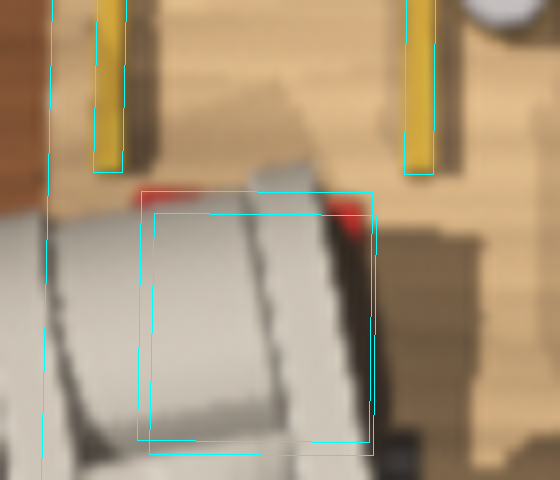

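Allowing for the side view's 1.5 px offset (seen on the strips too), the box is at about y' = 98, yaw about -2° and still squaring up, with its front about 10 mm before the mouth. That is safe, so I'll push on 60 mm and look again.

```bash
python3 -m pendant '[0,0,0,0.003,0,0,0.5, 0,0,0,0.006,0,0,0.5, 0,0,0,0.009,0,0,0.5, 0,0,0,0.012,-0.0005,0,0.5, 0,0,0,0.016,-0.0005,0,0.5, 0,0,0,0.020,-0.0005,0,0.5, 0,0,0,0.024,-0.001,0,0.5, 0,0,0,0.028,-0.001,0,0.5, 0,0,0,0.032,-0.001,0,0.5, 0,0,0,0.036,-0.001,0,0.5, 0,0,0,0.040,-0.0015,0,0.5, 0,0,0,0.044,-0.0015,0,0.5, 0,0,0,0.048,-0.002,0,0.5, 0,0,0,0.052,-0.002,0,0.5, 0,0,0,0.056,-0.002,0,0.5, 0,0,0,0.060,-0.002,0,0.5, 0,0,0,0.060,-0.002,0,0.5]'
python3 - <<'E'
from h import *
s=status.observe(); print(w2r(s["tool_pos"][:2]),s["contact_force"])
d=optics.get_image("side")
c=r2w([w2r(s["tool_pos"][:2])[0]+.064,.099])
overlay(d,(c[0],c[1],RY),"pics/ov4.png",(195,180,295,265),8)
d=optics.get_image("top")
overlay(d,(c[0],c[1],RY),"pics/ov4t.png",(230,140,300,210),8)
E
```

```text
time: 6.1
tool_pos: [0.4951, 0.0661, 0.0313]
tool_rot: [0.51, 0.491, -0.49, -0.509]
contact_force: [-1.0, -0.3, 0.8]
gripper_width: 0.503
[-0.06442726  0.09997652] [-1.00779844 -0.26787713  0.84680344]
```

View pics/ov4.png

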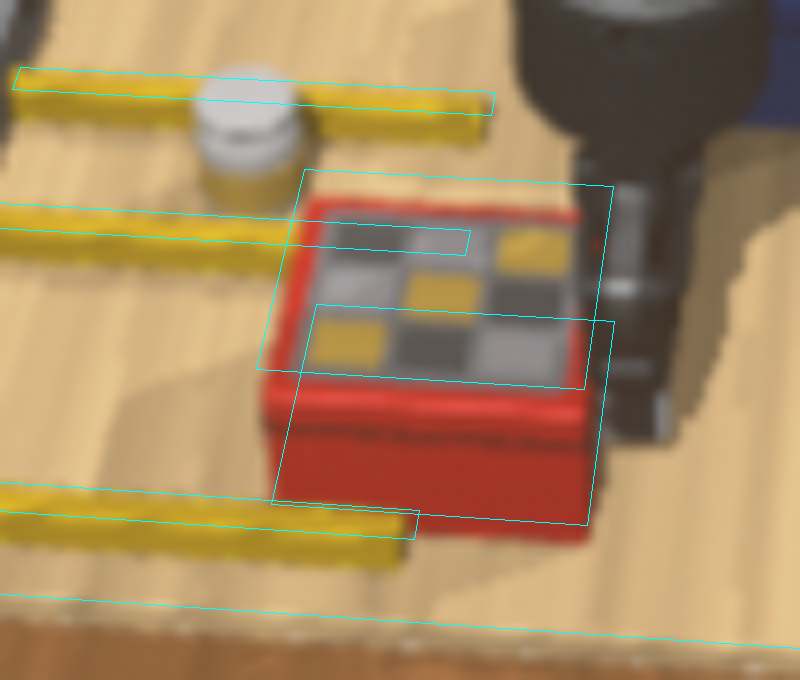

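View pics/ov4t.png

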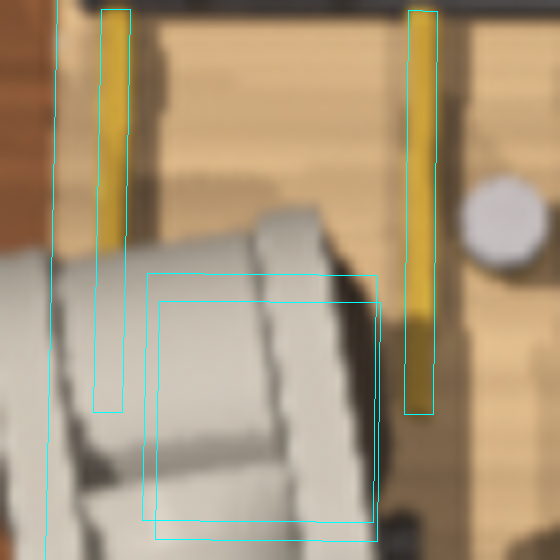

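Visually the box has its front in the lane and is square. I'll quantify that with a silhouette fit in the side view, calibrating the image offset on the strips.

```bash
cat > sil.py <<'E'
from h import *
from scipy.optimize import minimize
X0,Y0,X1,Y1,F=165,145,345,280,6
def prism(p,z0,z1): return np.r_[np.c_[p,np.full(4,z0)],np.c_[p,np.full(4,z1)]]
def draw(m,d,P,off):
    uv=(w2p(d,P)+off-[X0,Y0]+.5)*F
    cv2.fillConvexPoly(m,cv2.convexHull(np.round(uv*16).astype(np.int32)),255,cv2.LINE_AA,4)
def big(m): return cv2.resize((m[Y0:Y1,X0:X1]*255).astype(np.uint8),None,fx=F,fy=F,interpolation=cv2.INTER_LINEAR).astype(float)
def run(ipx):
    d=optics.get_image("side")
    hsv=cv2.cvtColor(d["image"],cv2.COLOR_RGB2HSV).astype(int); H,S,V=hsv[...,0],hsv[...,1],hsv[...,2]
    yel=big((H>18)&(H<34)&(S>165)&(V>60))
    red=((H<7)|(H>172))&(S>140)&(V>50); red[:,:X0]=0; red[:Y0]=0; red[:, X1:]=0; red[Y1:]=0
    red=cv2.morphologyEx(red.astype(np.uint8),cv2.MORPH_OPEN,np.ones((2,2)))
    n,l,st,_=cv2.connectedComponentsWithStats(red); red=l==1+st[1:,4].argmax()
    hull=cv2.convexHull(np.argwhere(red)[:,::-1].astype(np.int32)); m=np.zeros(red.shape,np.uint8); cv2.fillConvexPoly(m,hull,1); redb=big(m)
    # offset from the strips, away from the box and tin
    ignore=np.zeros(yel.shape,np.uint8)
    for p,z0,z1 in ((rect(r2w(ipx[:2]),RY,.13,.10),.012,.075),): draw(ignore,d,prism(p,z0,z1),[0,0])
    def cy(o):
        mm=np.zeros(yel.shape,np.uint8)
        for y in(.164,.036,-.164): draw(mm,d,prism(r2w(rect([.085,y],0,.17,.012)),.012,.028),o)
        k=np.zeros(yel.shape,np.uint8)
        for y in(.164,.036,-.164): draw(k,d,prism(r2w(rect([.085,y],0,.20,.04)),.005,.035),[-1,1])
        return np.abs(mm-yel)[(k>0)&(ignore==0)].sum()/1e4
    o=minimize(cy,[-1.2,1.2],method="Nelder-Mead",options=dict(initial_simplex=[[-1.2,1.2],[0,1.2],[-1.2,0]])).x
    strip=np.zeros(yel.shape,np.uint8)
    def cr(v):
        mm=np.zeros(yel.shape,np.uint8); draw(mm,d,prism(r2w(rect(v[:2]/1000,np.deg2rad(v[2]),.1,.092)),.012,.072),o)
        e=np.abs(mm-redb); return e.sum()/1e4
    b=np.array([ipx[0]*1000,ipx[1]*1000,0.])
    r=minimize(cr,b,method="Nelder-Mead",options=dict(initial_simplex=[b,b+[5,0,0],b+[0,5,0],b+[0,0,3]],xatol=.05))
    print("offset px",o,"box in rack (mm,mm,deg)",r.x,"err",r.fun)
    im=big(np.ones(red.shape)); im=cv2.resize(np.ascontiguousarray(d["image"][Y0:Y1,X0:X1,::-1]),None,fx=F,fy=F,interpolation=cv2.INTER_CUBIC)
    v=r.x
    for P in [prism(r2w(rect(v[:2]/1000,np.deg2rad(v[2]),.1,.092)),.012,.072)]+[prism(r2w(rect([.085,y],0,.17,.012)),.012,.028) for y in(.164,.036,-.164)]:
        uv=((w2p(d,P)+o-[X0,Y0]+.5)*F).round().astype(np.int32)
        cv2.polylines(im,[uv[:4],uv[4:]],True,(255,255,0),1)
    return im
E
python3 - <<'E'
from sil import *
im=run((-.003,.1)); cv2.imwrite("pics/fit4.png",im[:,:800][:600]) ; print(im.shape)
E
```

```text
offset px [-0.99364514 -0.35008364] box in rack (mm,mm,deg) [ -4.95350578 115.78805253   5.76643615] err 566.1492
(810, 1080, 3)
```

```bash
python3 -c "
import cv2; i=cv2.imread('pics/fit4.png'); print(i.shape); cv2.imwrite('pics/fit4b.png',i[:,:800])"
```

```text
(600, 800, 3)
```

View pics/fit4b.png

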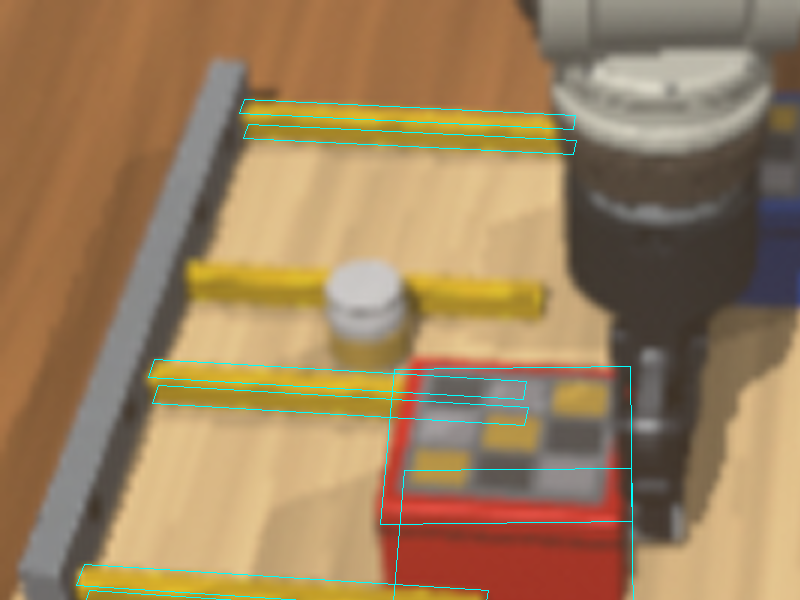

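```bash
python3 - <<'E'
import re
s=open('sil.py').read()
s=s.replace("redb=big(m)","redb=big(m); cv2.imwrite('pics/mask.png',cv2.resize(redb,(720,540)))")
open('sil.py','w').write(s)
from sil import *
run((-.003,.1))
d=optics.get_image("side"); crop(d,210,180,290,255,10,"pics/z4.png")
E
```

```text
offset px [-0.8785017  -0.36079674] box in rack (mm,mm,deg) [ -4.40181656 115.83136783   5.80559251] err 567.0349[ WARN:0@1.881] global loadsave.cpp:1063 imwrite_ Unsupported depth image for selected encoder is fallbacked to CV_8U.
```

View pics/mask.png

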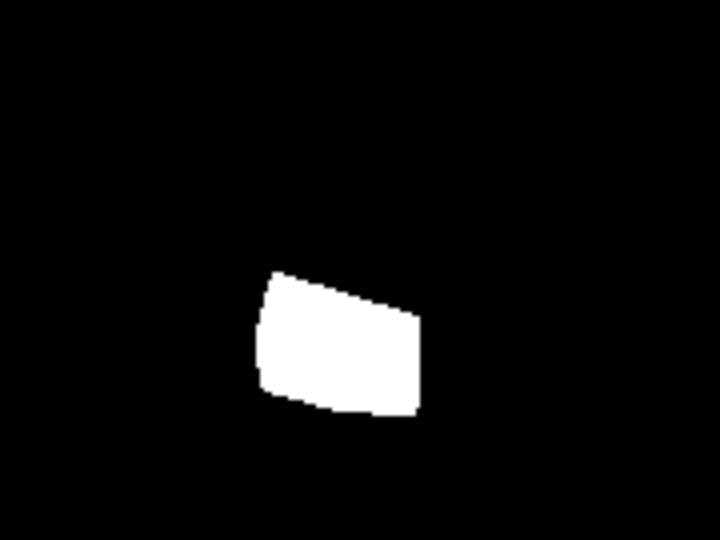

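View pics/z4.png

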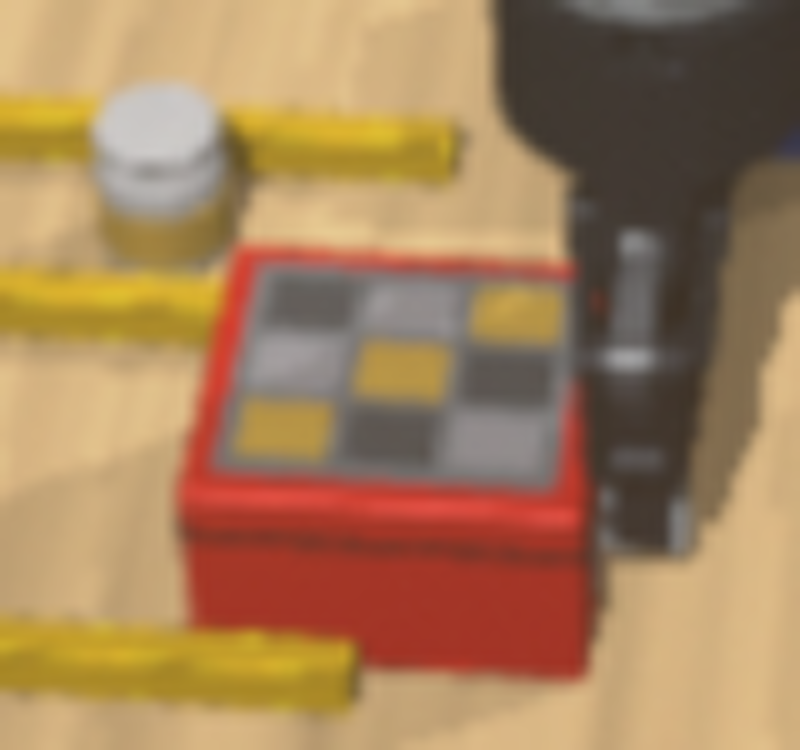

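```bash
cat > cf.py <<'E'
from h import *
from scipy.optimize import least_squares
def solve(d,strip,box,x0,y0,f,g):
    """strip/box: lists of (local xyz mm, crop px)"""
    I=lambda p:(np.float64(p)+.5)/f-.5+[x0,y0]
    res=[]
    if strip:
        for l,p in strip: res.append(I(p)-w2p(d,[*r2w(np.array(l[:2])/1000),l[2]/1000])[0])
        print("strip resid px",np.round(res,2).tolist()); o=np.mean(res,0)
    else: o=np.zeros(2)
    def f_(v):
        out=[]
        for l,p in box:
            q=r2w((v[:2]+R2(np.deg2rad(v[2]))@np.array(l[:2]))/1000)
            out.append(w2p(d,[*q,.012+l[2]/1000])[0]+o-I(p))
        return np.ravel(out)
    r=least_squares(f_,g); print("box rack mm,deg",r.x.round(1),"resid px",r.fun.round(2))
    return r.x
E
python3 - <<'E'
from cf import *
d=optics.get_image("side")
solve(d,[((0,170,12),(352,712)),((0,158,28),(358,640)),((0,-30,12),(452,180)),((0,-42,28),(462,122))],
 [((50,-46,60),(235,247)),((50,46,60),(180,488)),((-50,46,60),(590,518)),((-50,46,0),(583,677))],210,180,10,(-3,100,0))
E
```

```text
strip resid px [[-1.76, -0.48], [-1.51, 0.31], [-1.3, -0.61], [-0.63, 0.69]]
box rack mm,deg [ -6.5 108.8   0.3] resid px [-0.26 -0.98 -0.52  0.31 -0.06 -0.31  0.86  0.77]
```

The side view alone is ambiguous on y' (103–109). I'll back straight off so the top camera sees the whole box.

```bash
python3 -m pendant '[0,0,0,-0.005,0,0,0.5, 0,0,0,-0.020,0.0005,0,0.5, 0,0,0,-0.045,0.0015,0,0.5, 0,0,0,-0.07,0.0025,0,0.5, 0,0,0,-0.095,0.0035,0,0.5, 0,0,0,-0.11,0.004,0,0.5, 0,0,0,-0.11,0.004,0,0.5]'
python3 - <<'E'
from h import *
d=optics.get_image("top"); r=redtop(d); print(r, w2r(np.array(r[0])/1000), np.degrees(RY))
a=RY+np.deg2rad(.3); c=r2w(w2r(np.array(r[0])/1000))
overlay(d,(c[0],c[1],RY),"pics/ov5t.png",(230,140,300,215),8)
crop(optics.get_image("side"),210,180,290,255,10,"pics/z5.png")
E
```

```text
time: 7.1
tool_pos: [0.3827, 0.0701, 0.0313]
tool_rot: [0.509, 0.491, -0.491, -0.509]
contact_force: [0.4, 0.1, 0.5]
gripper_width: 0.502
((551.7835083007812, 72.23809051513672), (89.76815032958984, 100.32052612304688), 88.30393981933594) [-0.00802514  0.10821529] -2.12
```

View pics/ov5t.png

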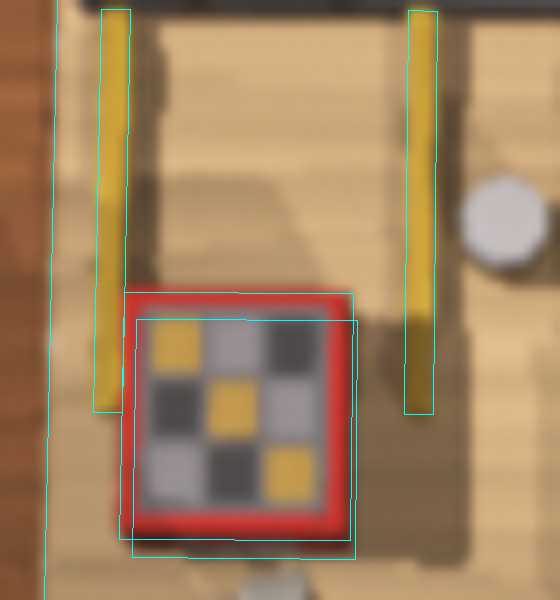

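View pics/z5.png

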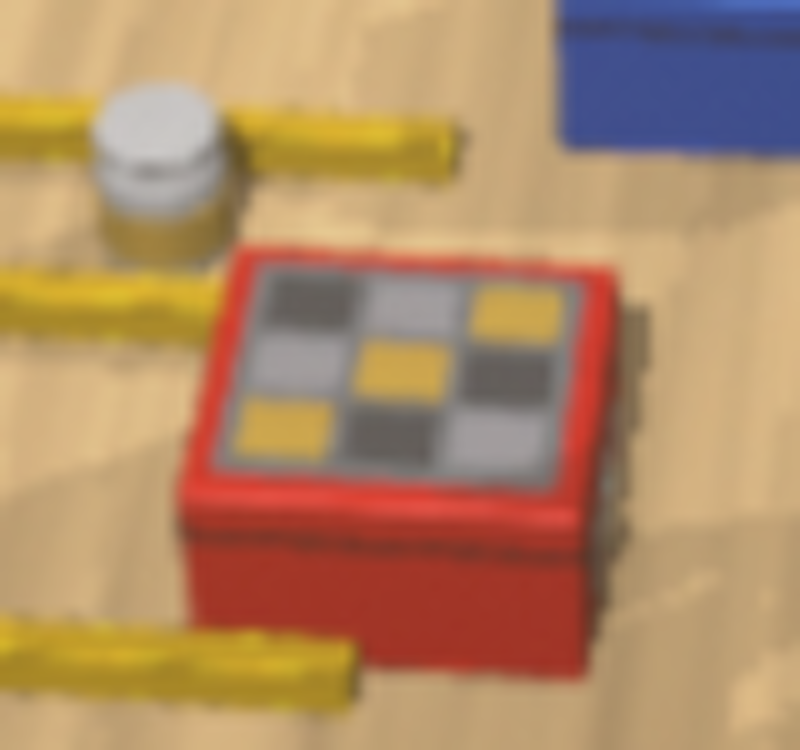

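Both views agree: the box is at y' ≈ 108, square within 0.5° and untouched by the strip, with about 4 mm clearance on the left. I'll nudge it sideways from its left face with two fingers held above strip height, so first I lift, turn 90° and go to y' ≈ 185.

```bash
python3 -m pendant '[0,0,0,0,0,0.04,0.5, 0,0,0,0,0,0.08,0.5, 0,0,8,0,0,0.12,0.5, 0,0,16,0.005,0.02,0.13,0.5, 0,0,24,0.015,0.05,0.13,0.5, 0,0,32,0.035,0.079,0.13,0.5, 0,0,40,0.06,0.079,0.13,0.5, 0,0,48,0.085,0.079,0.13,0.5, 0,0,56,0.11,0.079,0.13,0.5, 0,0,64,0.135,0.079,0.13,0.5, 0,0,72,0.16,0.079,0.13,0.5, 0,0,80,0.172,0.079,0.13,0.5, 0,0,88,0.172,0.079,0.13,0.5, 0,0,90,0.172,0.079,0.13,0.5, 0,0,90,0.172,0.079,0.13,0.5, 0,0,90,0.172,0.079,0.13,0.5]'
python3 - <<'E'
from h import *
s=status.observe(); print(w2r(s["tool_pos"][:2]),s["joints"][5])
crop(optics.get_image("side"),165,130,345,280,4,"pics/s6.png")
E
```

```text
time: 8.8
tool_pos: [0.5567, 0.1491, 0.1609]
tool_rot: [-0.014, -0.707, 0.707, 0.014]
contact_force: [0.1, -0.6, -0.1]
gripper_width: 0.502
[-0.00599899  0.18518009] -1.2698853524982219
```

View pics/s6.png

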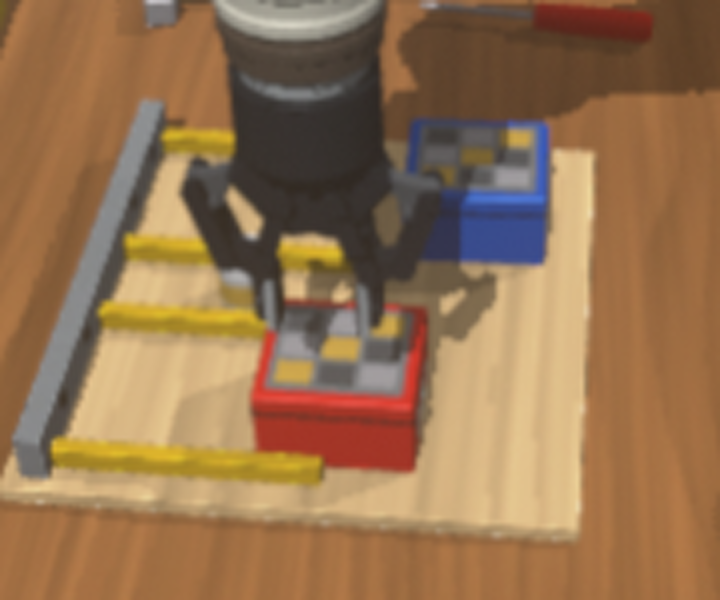

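```bash
python3 -m pendant '[0,0,0,-0.002,0,-0.04,0.5, 0,0,0,-0.002,0,-0.08,0.5, 0,0,0,-0.002,0,-0.105,0.5, 0,0,0,-0.002,0,-0.118,0.5, 0,0,0,-0.002,0,-0.123,0.5, 0,0,0,-0.002,0,-0.123,0.5]'
python3 - <<'E'
from h import *
s=status.observe(); print(w2r(s["tool_pos"][:2]))
crop(optics.get_image("side"),165,130,345,280,4,"pics/s7.png")
crop(optics.get_image("top"),225,125,360,250,5,"pics/t7.png")
E
```

```text
time: 9.45
tool_pos: [0.5545, 0.1492, 0.0388]
tool_rot: [0.014, 0.707, -0.707, -0.013]
contact_force: [-0.1, 0.6, 0.0]
gripper_width: 0.499
[-0.00818101  0.18519666]
```

View pics/s7.png

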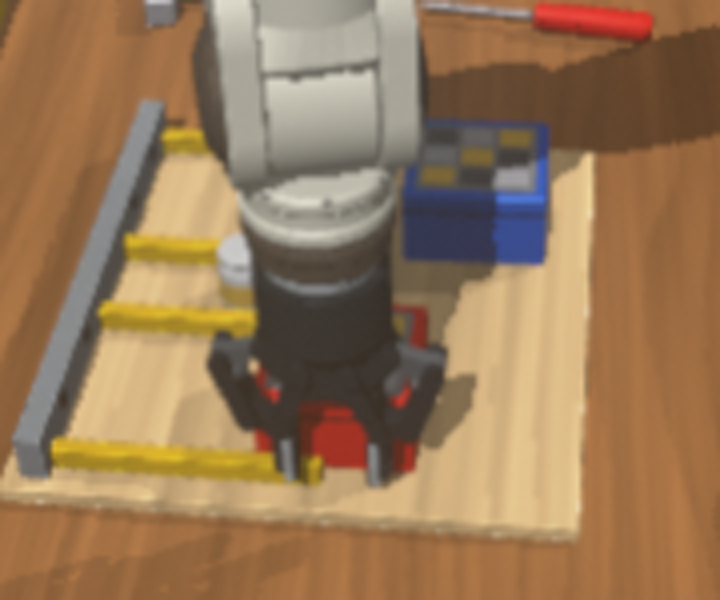

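View pics/t7.png

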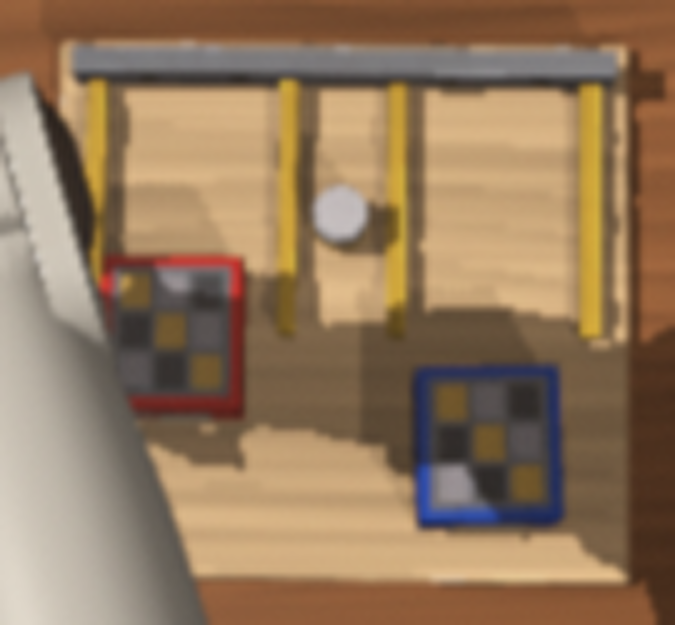

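```bash
python3 -m pendant '[0,0,0,0,-0.005,0,0.5, 0,0,0,0,-0.010,0,0.5, 0,0,0,-0.0005,-0.014,0,0.5, 0,0,0,-0.001,-0.017,0,0.5, 0,0,0,-0.001,-0.019,0,0.5, 0,0,0,-0.001,-0.021,0,0.5, 0,0,0,-0.001,-0.023,0,0.5, 0,0,0,-0.001,-0.023,0,0.5]'
cat > rt.py <<'E'
from h import *
d=optics.get_image("top")
hsv=cv2.cvtColor(d["image"],cv2.COLOR_RGB2HSV).astype(int); H,S,V=hsv[...,0],hsv[...,1],hsv[...,2]
m=((H<6)|(H>174))&(S>150)&(V>40)
# right edge: last red column (subpixel by red share) on rows of the box
e=[]
for v in range(180,205):
    r=d["image"][v,262:282].astype(float); x=r[:,0]-r[:,1]; x=np.where(m[v,262:282],x,0)
    i=np.where(m[v,262:282])[0]
    if len(i)>1: e.append((262+i.max()+.5,v))
w=w2r(p2w(d,e,.072)[:,:2])*1000; print("right edge y'",np.median(w[:,1]).round(1), w[[0,-1]].round(1).tolist(),len(e))
s=status.observe(); print(w2r(s["tool_pos"][:2])*1000,s["tool_pos"][2],s["contact_force"])
import sys; crop(d,225,125,360,250,5,"pics/rt%s.png"%sys.argv[1])
E
python3 rt.py 1
```

```text
time: 10.35
tool_pos: [0.5532, 0.1261, 0.0384]
tool_rot: [0.013, 0.707, -0.707, -0.013]
contact_force: [-0.6, 2.3, 2.2]
gripper_width: 0.503
right edge y' 58.7 [[29.4, 59.2], [-48.2, 58.3]] 25
[ -8.55186372 162.10708164] 0.03840336055615755 [-1.30020174  2.04563696  1.95227521]
```

View pics/rt1.png

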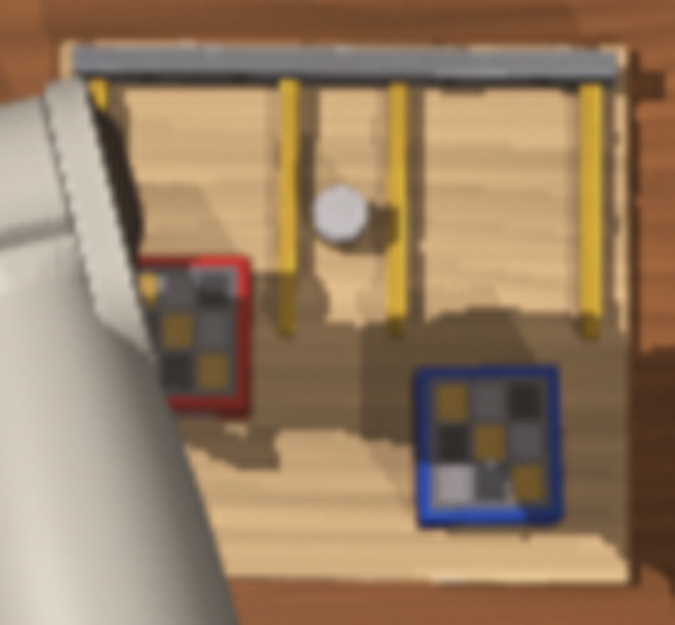

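Contact is confirmed: the right edge moved about 4 mm, so the centre is at y' ≈ 104.5 and still square. I'll push 4.5 mm more.

```bash
python3 -m pendant '[0,0,0,0,-0.0015,0,0.5, 0,0,0,0,-0.003,0,0.5, 0,0,0,0,-0.0045,0,0.5, 0,0,0,0,-0.0045,0,0.5]'; python3 rt.py 2
```

```text
time: 10.8
tool_pos: [0.5533, 0.1215, 0.0384]
tool_rot: [0.013, 0.707, -0.707, -0.013]
contact_force: [-0.3, 2.8, 2.9]
gripper_width: 0.499
right edge y' 55.3 [[29.4, 52.7], [-48.2, 55.1]] 25
[ -8.37061947 157.49754922] 0.0384263266067761 [1.13585846 2.66349459 2.5937395 ]
```

```bash
python3 -m pendant '[0,0,0,0,0.004,0,0.5, 0,0,0,0.0005,0.012,0,0.5, 0,0,0,0.001,0.025,0,0.5, 0,0,0,0.001,0.03,0,0.5, 0,0,0,0.001,0.03,0.04,0.5, 0,0,0,0.001,0.03,0.08,0.5, 0,0,-8,-0.002,0.03,0.12,0.5, 0,0,-16,-0.025,0.028,0.122,0.5, 0,0,-24,-0.05,0.028,0.122,0.5, 0,0,-32,-0.075,0.028,0.122,0.5, 0,0,-40,-0.10,0.028,0.122,0.5, 0,0,-48,-0.125,0.028,0.122,0.5, 0,0,-56,-0.15,0.01,0.122,0.5, 0,0,-64,-0.172,-0.02,0.122,0.5, 0,0,-72,-0.172,-0.045,0.122,0.5, 0,0,-80,-0.172,-0.052,0.122,0.5, 0,0,-88,-0.172,-0.052,0.08,0.5, 0,0,-90,-0.172,-0.052,0.04,0.5, 0,0,-90,-0.172,-0.052,0,0.5, 0,0,-90,-0.172,-0.052,-0.006,0.5]'
python3 - <<'E'
from h import *
from scipy.spatial.transform import Rotation as R
d=optics.get_image("top"); r=redtop(d); print(r, w2r(np.array(r[0])/1000)*1000)
c=np.array(r[0])/1000
overlay(d,(c[0],c[1],RY),"pics/ov8t.png",(230,140,300,215),8)
d=optics.get_image("side");crop(d,210,180,290,255,10,"pics/z8.png")
s=status.observe(); M=R.from_quat(s["tool_rot"]).as_matrix(); print(s["tool_pos"],w2r(s["tool_pos"][:2])*1000,np.degrees(np.arctan2(M[1,0],M[0,0])))
E
```

```text
time: 12.85
tool_pos: [0.3784, 0.0693, 0.0284]
tool_rot: [-0.508, -0.489, 0.493, 0.51]
contact_force: [0.2, -0.3, 0.2]
gripper_width: 0.496
((551.5469360351562, 64.35151672363281), (93.02293395996094, 100.31459045410156), 88.30393981933594) [ -7.96980871 100.32536179]
[0.38058743 0.06971387 0.03224215] [-179.01067177   99.35982134] 87.8779756789467
```

View pics/ov8t.png

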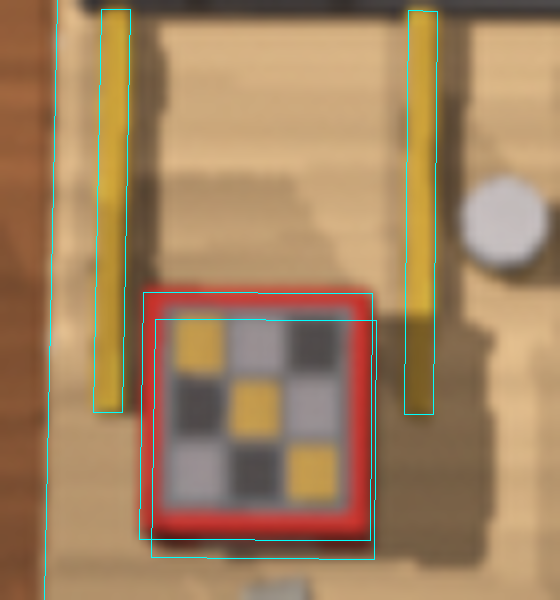

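View pics/z8.png

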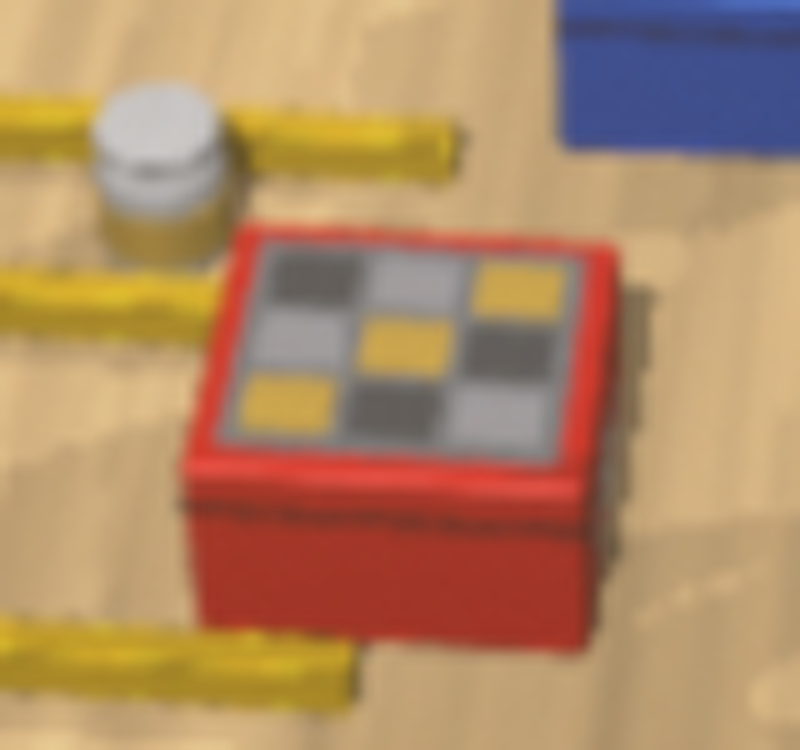

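The box is now at y' = 100.3 and square. Next I'll push straight along the lane.

```bash
python3 -m pendant '[0,0,0,0.03,-0.001,0,0.5, 0,0,0,0.06,-0.002,0,0.5, 0,0,0,0.085,-0.003,0,0.5, 0,0,0,0.10,-0.0035,0,0.5, 0,0,0,0.108,-0.004,0,0.5, 0,0,0,0.112,-0.004,0,0.5, 0,0,0,0.115,-0.004,0,0.5, 0,0,0,0.118,-0.0045,0,0.5, 0,0,0,0.122,-0.0045,0,0.5, 0,0,0,0.126,-0.0045,0,0.5, 0,0,0,0.130,-0.005,0,0.5, 0,0,0,0.134,-0.005,0,0.5, 0,0,0,0.138,-0.005,0,0.5, 0,0,0,0.142,-0.005,0,0.5, 0,0,0,0.147,-0.0055,0,0.5, 0,0,0,0.152,-0.0055,0,0.5, 0,0,0,0.157,-0.006,0,0.5, 0,0,0,0.162,-0.006,0,0.5, 0,0,0,0.167,-0.006,0,0.5, 0,0,0,0.167,-0.006,0,0.5]'
python3 - <<'E'
from h import *
s=status.observe(); print(s["tool_pos"],w2r(s["tool_pos"][:2])*1000,s["contact_force"])
d=optics.get_image("side");crop(d,185,180,275,260,8,"pics/z9.png")
d=optics.get_image("top");crop(d,230,130,300,205,8,"pics/t9.png")
E
```

```text
time: 14.95
tool_pos: [0.5478, 0.0637, 0.0328]
tool_rot: [-0.509, -0.491, 0.491, 0.509]
contact_force: [-1.5, 0.8, 0.5]
gripper_width: 0.501
[0.54783754 0.06373153 0.03279259] [-11.653734    99.56858228] [-1.5401197   0.81109996  0.53820151]
```

View pics/z9.png

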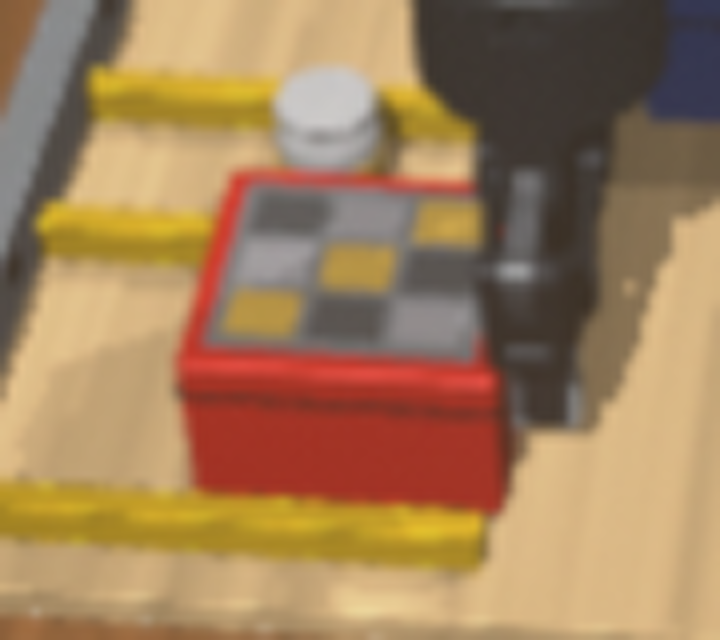

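View pics/t9.png

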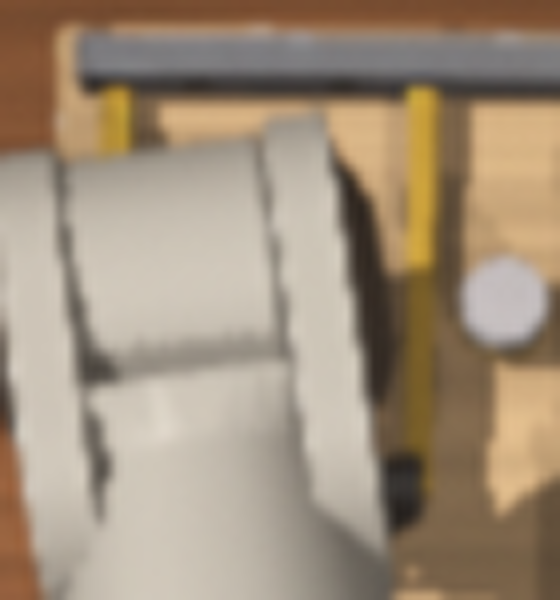

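```bash
python3 - <<'E'
from cf import *
d=optics.get_image("side")
solve(d,None,[((50,-46,60),(240,225)),((50,46,60),(187,463)),((-50,46,60),(590,492)),((-50,46,0),(585,655))],210,180,10,(-8,100,0))
solve(d,None,[((50,-46,60),(236,172)),((50,46,60),(182,355)),((-50,46,60),(500,377)),((-50,46,0),(500,514))],185,180,8,(50,100,0))
E
```

```text
box rack mm,deg [-3.100e+00  1.007e+02  1.000e-01] resid px [-0.19 -0.96 -0.78  0.33  0.11 -0.13  0.87  0.55]
box rack mm,deg [48.7 99.5 -0.3] resid px [-0.27 -1.45 -0.92  0.5   0.06  0.4   1.14  0.25]
```

On track: y' ≈ 99.5, yaw about 0, with about 72–76 mm to go. I'll push 66 mm and then creep.

```bash
python3 -m pendant '[0,0,0,0.004,0,0,0.5, 0,0,0,0.008,0,0,0.5, 0,0,0,0.012,-0.0005,0,0.5, 0,0,0,0.016,-0.0005,0,0.5, 0,0,0,0.020,-0.0005,0,0.5, 0,0,0,0.024,-0.001,0,0.5, 0,0,0,0.028,-0.001,0,0.5, 0,0,0,0.032,-0.001,0,0.5, 0,0,0,0.036,-0.0015,0,0.5, 0,0,0,0.040,-0.0015,0,0.5, 0,0,0,0.044,-0.0015,0,0.5, 0,0,0,0.048,-0.002,0,0.5, 0,0,0,0.052,-0.002,0,0.5, 0,0,0,0.056,-0.002,0,0.5, 0,0,0,0.059,-0.002,0,0.5, 0,0,0,0.062,-0.0025,0,0.5, 0,0,0,0.064,-0.0025,0,0.5, 0,0,0,0.066,-0.0025,0,0.5, 0,0,0,0.066,-0.0025,0,0.5]'
python3 - <<'E'
from h import *
s=status.observe(); print(s["tool_pos"],w2r(s["tool_pos"][:2])*1000,s["contact_force"])
d=optics.get_image("side");crop(d,165,180,255,260,8,"pics/z10.png")
E
```

```text
time: 17.0
tool_pos: [0.6137, 0.0612, 0.0325]
tool_rot: [-0.509, -0.49, 0.491, 0.51]
contact_force: [-5.5, 0.8, 4.6]
gripper_width: 0.503
[0.61366662 0.06118215 0.03249633] [54.22460072 99.45613279] [-5.49266395  0.8150808   4.55657759]
```

View pics/z10.png

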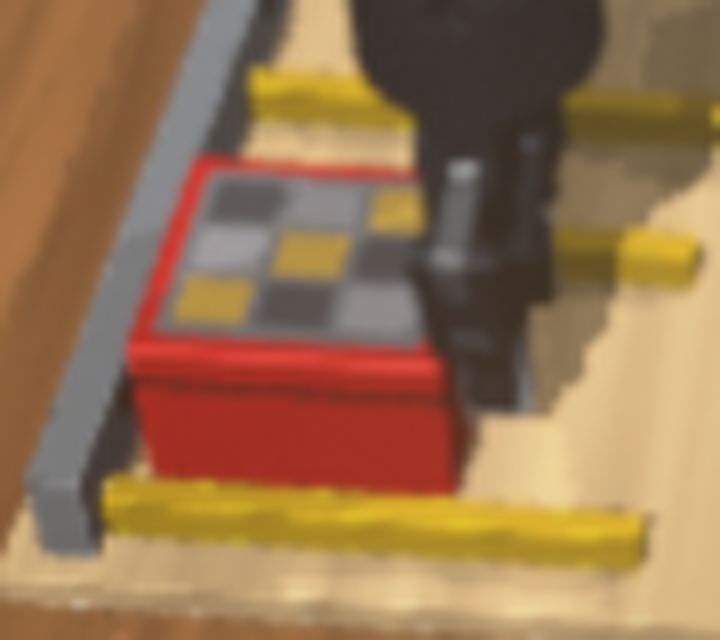

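Close to home. I'll creep forward in small steps and watch the force.

```bash
python3 -m pendant '[0,0,0,0.0015,0,0,0.5, 0,0,0,0.003,0,0,0.5, 0,0,0,0.0045,0,0,0.5, 0,0,0,0.0045,0,0,0.5]'; python3 -m pendant '[0,0,0,0.001,0,0,0.5, 0,0,0,0.002,0,0,0.5, 0,0,0,0.002,0,0,0.5]'; python3 -m pendant '[0,0,0,0.001,0,0,0.5, 0,0,0,0.002,0,0,0.5, 0,0,0,0.002,0,0,0.5]'
```

```text
time: 17.45
tool_pos: [0.6182, 0.0611, 0.0325]
tool_rot: [-0.509, -0.49, 0.491, 0.509]
contact_force: [-5.4, 0.0, 3.7]
gripper_width: 0.499
time: 17.75
tool_pos: [0.6201, 0.0611, 0.0325]
tool_rot: [-0.509, -0.49, 0.491, 0.509]
contact_force: [-6.7, 0.7, 3.9]
gripper_width: 0.502
time: 18.05
tool_pos: [0.6215, 0.0611, 0.0325]
tool_rot: [-0.509, -0.49, 0.491, 0.51]
contact_force: [-9.1, -0.6, 5.7]
gripper_width: 0.498
```

```bash
python3 -m pendant '[0,0,0,0.001,0,0,0.5, 0,0,0,0.002,0,0,0.5, 0,0,0,0.002,0,0,0.5]'
python3 - <<'E'
from h import *
d=optics.get_image("side");crop(d,165,180,255,260,8,"pics/z11.png")
E
```

```text
time: 18.35
tool_pos: [0.6215, 0.0612, 0.0325]
tool_rot: [-0.508, -0.489, 0.492, 0.511]
contact_force: [-20.9, -0.1, 12.9]
gripper_width: 0.501
```

View pics/z11.png

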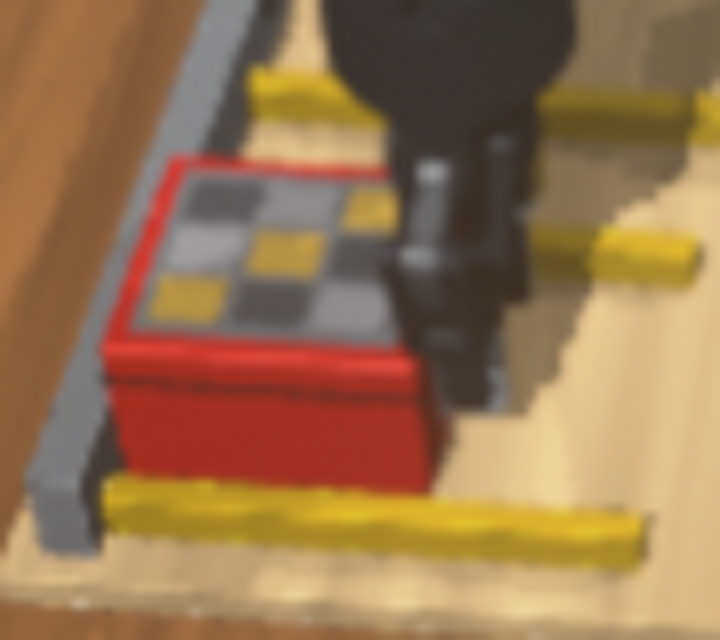

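The tool stopped moving and the force jumped to 21 N, so the box is seated against the end block. I'll back off and check.

```bash
python3 -m pendant '[0,0,0,-0.003,0,0,0.5, 0,0,0,-0.008,0,0,0.5, 0,0,0,-0.02,0.001,0,0.5, 0,0,0,-0.05,0.002,0,0.5, 0,0,0,-0.08,0.003,0,0.5, 0,0,0,-0.12,0.0045,0,0.5, 0,0,0,-0.16,0.006,0,0.5, 0,0,0,-0.20,0.0075,0,0.5, 0,0,0,-0.23,0.0085,0,0.5, 0,0,0,-0.24,0.009,0,0.5, 0,0,0,-0.24,0.009,0.03,0.5, 0,0,0,-0.24,0.009,0.05,0.5]'
python3 - <<'E'
from h import *
d=optics.get_image("top"); r=redtop(d); print(r, w2r(np.array(r[0])/1000)*1000)
c=np.array(r[0])/1000
overlay(d,(c[0],c[1],RY),"pics/ov12t.png",(225,125,360,245),5)
d=optics.get_image("side");crop(d,165,145,345,280,4,"pics/z12.png")
E
```

```text
time: 19.6
tool_pos: [0.3851, 0.0702, 0.0837]
tool_rot: [0.51, 0.491, -0.49, -0.509]
contact_force: [1.4, 0.2, 1.2]
gripper_width: 0.502
((673.9675903320312, 60.126365661621094), (90.7322998046875, 105.9251937866211), 88.49893188476562) [114.52335283 100.63175336]
```

View pics/ov12t.png

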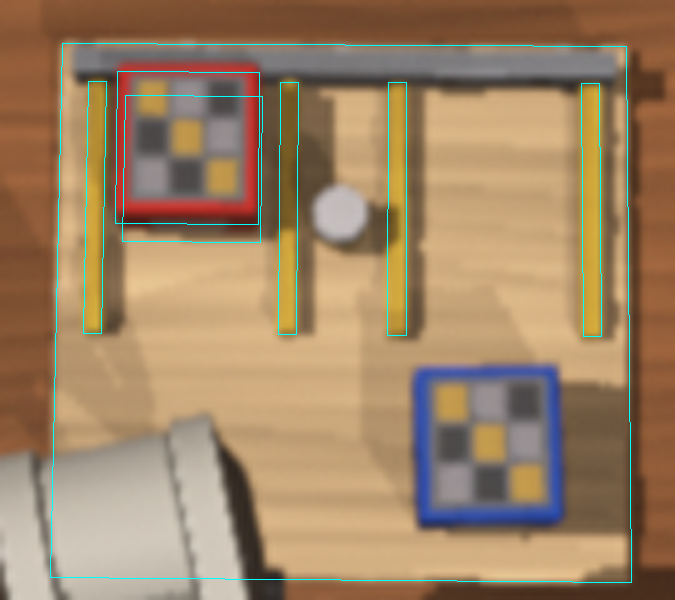

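View pics/z12.png

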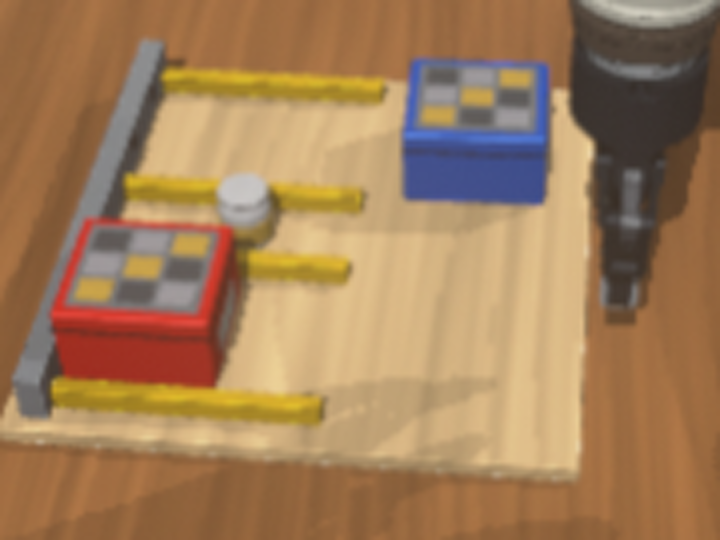

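```bash
python3 - <<'E'
from cf import *
d=optics.get_image("side"); crop(d,170,190,240,250,11,"pics/z13.png")
t=optics.get_image("top"); crop(t,240,130,290,180,12,"pics/t13.png")
E
```

```text
(no output)
```

View pics/z13.png

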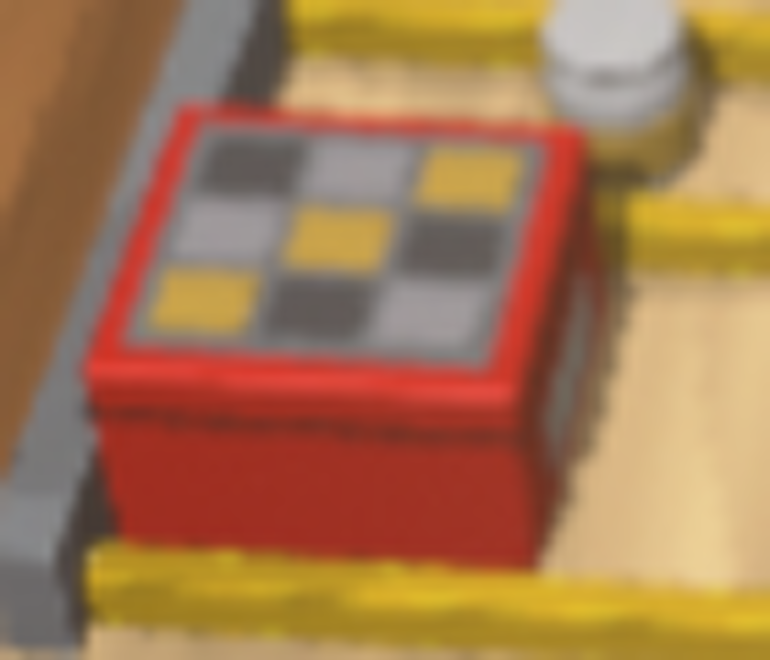

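View pics/t13.png

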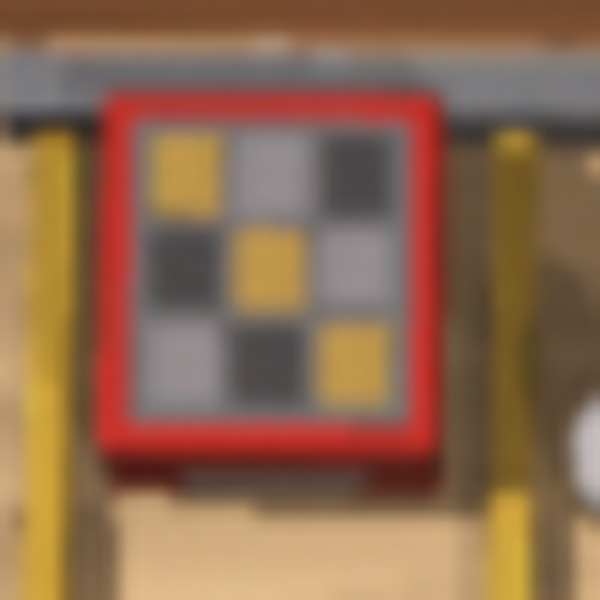

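```bash
python3 - <<'E'
from cf import *
t=optics.get_image("top"); d=optics.get_image("side")
solve(t,None,[((50,46,60),(103,93)),((50,-46,60),(443,93)),((-50,46,60),(97,456)),((-50,-46,60),(437,458))],240,130,12,(120,100,0))
solve(d,None,[((50,-46,60),(183,105)),((50,46,60),(88,362)),((-50,46,60),(518,390)),((-50,46,0),(537,570))],170,190,11,(120,100,0))
E
```

```text
box rack mm,deg [119.6 100.4   0. ] resid px [-0.05 -0.06 -0.01  0.08 -0.1  -0.02  0.16 -0.01]
box rack mm,deg [ 1.229e+02  9.910e+01 -1.000e-01] resid px [-0.35 -1.1  -0.73  0.09  0.29  0.09  0.78  0.68]
```

The top view puts the box at (119.6, 100.4) mm with 0° yaw, against a home of (120, 100). The tool is clear of everything, so I'll hand in.

```bash
python3 -c "
from station import ticket,status
print(status.observe()['contact_force']); print(ticket.sign_off())"
```

```text
[ 0.17353727 -1.45840188  1.03198797]
the job is handed in; nothing more can be done
None
```

I pushed the red box home against the end block in the left lane and handed the job in at about 20 s of the 72 s allowed. No verdict was reported.

- **How it went:** I squared the box on the apron with two half-open fingers. The top view then showed it about 8 mm left of centre, with roughly 4 mm to the strip. I nudged it back sideways with the fingers held about 10 mm above strip height, then pushed it straight in. The tool stopped moving and the force rose to about 21 N at the end block. I then backed off clear.
- **Last checks:** The top view puts the box at (119.6, 100.4) mm and 0.0° in the board's frame; home is (120, 100).
- **Disagreement:** The side view gave (122.9, 99.1) mm and -0.1°. It read about 3–5 mm further along x than the top view throughout, with corner errors of about 1 px, so I trusted the top view and the stop against the block.
- **Other things:** The blue box and tin looked unmoved in the pictures. I saw no contact with the strips, but I had no direct strip-force reading.

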